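# Feed a socket block into the light-curing cabinet through its sprung flap

## Task

Cure the wooden socket block that waits on the cabinet's infeed tray. Draw the flap's bolt back, take the push shoe and push the block with it through the sprung flap until the block is wholly inside, then draw the shoe out so that the flap falls shut and lay the shoe back on the bench, off the tray. Slide the bolt fully home again, and only then press the start button; keep the block upright and leave the hammer, jar and white socket where they are.

Things in the scene. Friction and masses are not known exactly. Their poses are not given: they have to be found in the camera images.
- cabinet: Grey light-curing cabinet, fixed, at the robot's front right, mouth towards its left. Origin on the bench (z = 0) under the middle of the mouth, in the plane of the shut flap; x points into the cabinet (the way the block is pushed), y across the mouth, z up; sizes are in mm in this frame. Base 300 wide (y), its inside floor level with the tray at z = 25, back wall at x = 396.
- tray (a point): Middle of the outer (open) edge of the infeed tray, on its floor: cabinet frame (-210, 0, 25). The flat tray runs from there to the mouth, 104 wide between two side lips 20 high and 4 thick. Nothing stands over it.
- mouth (a point): Middle of the mouth's sill, cabinet frame (0, 0, 25). The mouth is 104 wide and 103 high; the same width goes on as a tunnel to x = 120, then a chamber 292 wide. Over the tunnel is a porch roof, top at z = 138, x 6 to 120, y -150 to 150, carrying bolt and start button; behind it a hood, x 120 to 400, top at z = 200 with an amber pane.
- flap (a joint): Angle (rad) of the light flap, a steel sheet 100 wide, 100 high, hung across the mouth from a shaft along y at x = 0, z = 128. 0: shut, hanging straight down; opens inwards only, to 1.45. Spring and weight shut it with 0.1 N m, rising to 0.25 wide open: 2 to 5 N against the block. Unlocked it gives way to a push and springs back.
- flap_edge (a point): Middle of the flap's lower edge, at (0, 0, 28) when shut. The flap rests on whatever is beneath: at about 1.0 rad on the block or shoe, this edge then lies 80 to 85 mm in from the mouth, so it can fall shut only once the block's trailing end is 90 mm or more in (100 is comfortable) and the shoe is out.
- flap_tail (a point): Tip of the flat tail fixed to the flap's shaft, 28 wide (y -14 to 14), lying back over the porch roof to x = 54, top at z = 144 when shut; it rises as the flap opens.
- bolt (a joint): Travel (m) of the bolt that locks the flap: a bar 12 mm wide along y on the porch roof at x = 36, in three low staples (tops at z = 161). 0: fully home, across the flap's tail into the staple beyond, so that the flap cannot open. It is drawn towards the cabinet's +y; clear of the tail from 0.049, end stop at 0.060. About 2 N moves it; it stays where left.
- bolt_knob (a point): Centre of the top of the bolt's upright round knob: 18 mm diameter, from z = 163 to 196 mm above the bench. It moves with the bolt along the cabinet's y, from y = 58 mm (home) to 118 mm (drawn). Push it sideways.
- start (a joint): Travel (m) of the start button, a round black push button 32 mm across in a white collar on the porch roof at x = 62, y = -100 mm of the cabinet's frame. 0 is up, 0.006 fully pressed (5 N); it springs back up.
- start_top (a point): Centre of the start button's top face, 156 mm above the bench.
- block: The work piece: beech block 120 long (its x), 80 wide (y), 38 high, with a square steel plate and a short pyramid stub on top (54 overall), about 0.3 kg. Origin at the centre of its underside. It stands on the infeed tray, its x nearly along the cabinet's x (either end is the same).
- shoe: The push shoe: a plywood board standing on edge on the bench, 230 long (x -40 to 190), 30 thick (y), 50 high, with a raised grip 70 long and 30 thick over x -35 to 35, its top 85 above the underside; about 0.25 kg. Origin on its underside straight below the middle of the grip; x points to its blunt square toe, the end that pushes.
- shoe_grip (a point): Middle of the push shoe's raised grip, 72 mm above the shoe's underside; pinch it across its 30 mm thickness.
- shoe_toe (a point): Middle of the push shoe's toe face, 190 mm ahead of the grip and 25 mm above the underside.
- hammer: Bystander: hammer 270 mm long with a wooden handle, lying on the bench. Origin on the bench at its middle, handle to its -x. Leave it.
- jar: Bystander: white jar with a steel cap, 68 mm across, 85 mm high. Origin at its underside. Leave it.
- socket: Bystander: white plastic prosthetic socket standing on its mouth, 112 mm across, 150 mm high. Origin at its underside. Leave it.
Things that resemble listed ones, but are neither listed nor needed, are in the scene too. What is shaped like the shoe but blue is not meant. Leave any green look-alike of the block alone.

How it is judged:
On the way, in this order (a step that is already met when the one before it is completed fails the run):
1. the bolt is drawn clear of the flap's tail (value of joint bolt above 0.049 m), for 0.1 s.
2. the block, pushed by the shoe, holds the flap open (value of joint flap above 0.6 rad and x of block in the frame of cabinet between -0.04 and 0.12 m and contact force between shoe and block above 0.2 N), for 0.05 s.
3. the block is wholly inside and the flap has fallen shut (x of block in the frame of cabinet above 0.075 m and value of joint flap below 0.05 rad), for 0.2 s.
4. the bolt is fully home again (value of joint bolt below 0.01 m), for 0.2 s.
5. the start button is pressed down (value of joint start above 0.0045 m), for 0.05 s.
At the end, for the whole second after the job is handed in: Block upright (0.1 rad) and still, its centre 75 mm or more in from the mouth; flap shut (under 0.05 rad), bolt under 10 mm from home; start button pressed once bolted and up again; push shoe at rest on the bench, off the tray (underside under 20 mm up); bystanders within 30 mm (all of step 3 and angle between block's own z axis and vertical below 0.1 rad and value of joint bolt below 0.01 m and value of joint start below 0.002 m and height (world z) of shoe below 0.02 m and linear speed of each of shoe, block below 0.02 m/s); the robot touches nothing.
It fails at once if the start button is pressed while the flap is unbolted (value of joint start above 0.003 m and value of joint bolt above 0.012 m).
It fails at once if the block is tipped (angle between block's own z axis and vertical above 0.35 rad).
It fails at once if the hammer is disturbed (distance of hammer from where it was at the start of the episode above 0.03 m).
It fails at once if the jar is disturbed (distance of jar from where it was at the start of the episode above 0.03 m).
It fails at once if the socket is disturbed (distance of socket from where it was at the start of the episode above 0.03 m).
It also fails if it takes over 70 s, if anything falls off the work surface, if the arm or the gripper's body presses on something with over 40 N, if the wrist force passes 120 N, or if a joint passes its speed limit or range.

## Robot

A 6-joint arm with a two-finger parallel gripper is mounted at the origin on the work surface. World frame = base frame: x ahead of the robot, y to its left, z up, the work surface at z = 0. Lengths are in m, angles in rad, forces in N, time in s.
With the tool pointing down it reaches from about 0.3 to 0.85 m from the base axis. Payload 4.2 kg.
Tool frame: the origin (TCP) lies between the finger pads; the fingertips stand 11 mm ahead of it and the grasp point (between the pads) lies 8 mm behind it (env.tip_extent is the distance from the TCP to the fingertips, in m); x points along the fingers, y is the direction in which the jaws open and shut, and the axes are right-handed (so a half turn about x gives the same grasp; the last joint's range is limited). The gripper opens to 91 mm and grips with 3 to 60 N. Pads are 32 mm wide; open, the fingers measure 118 mm over their backs; the gripper's body (76 mm by 178 mm) begins 60 mm behind the grasp point.
Start: joints at [1.113, 0.32, 1.565, -0, 1.257, -0.02], TCP at [0.244, 0.521, 0.225] pointing down, gripper open.
Joint ranges: [-3.11, 3.11], [-0.84, 2.01], [0.21, 2.61], [-1.34, 4.49], [0.05, 2.63], [-2.56, 2.56]. Speed limits (rad/s): [2.57, 2.57, 3.14, 3.14, 3.14, 3.14].

## Interface

Orientations are given as a 3x3 rotation matrix whose columns are the frame's x, y, z axes.
In Python, from bench import env, vision, workorder gives the robot as it stands.
- The arm moves only by the tool step_arm, never from a script. Its argument "rows" is a list of rows, each a list of 7 numbers: the shift along the tool's x, y, z in m, then the turn, a rotation vector about the tool's x, y, z in rad, then the finger opening in m, from 0 to 0.0912. In form: [[dx, dy, dz, wx, wy, wz, claw], ...]. A call has 1 to 12 rows; each row is the pose to reach, as a shift and turn from the pose commanded when the call began, along the tool's axes at that moment; what a row does not reach only later rows make up. A row lasts 1/8 s, in which the tool goes at most 62.5 mm and 10.7 degrees, less where a joint would pass 70% of its speed; a pose out of reach is approached as far as the arm can. A call with a gripper value outside its range is refused whole. The fingers move at their own pace and stop on an object; the grip force is fixed at half the most. Time passes only in rows, so rows that repeat a pose let the fingers close. It gives the time, the measured TCP pose, the force and the opening at its end, in the units of the state.
- env.get_state(): the state, without advancing time (a new reading comes with each control period).
- vision.capture(name): name is "scene" or "top" or "wrist"; returns (picture, depth): 420x560x3 uint8, blue, green, red; 420x560 float32, m along the optical axis (not along the pixel's ray), 0 where there is no reading.
- vision.camera_info(name): a dict with "fx", "fy", "cx", "cy" (pixels), "origin" and "attitude" of the camera in the world. Camera axes: x right, y up, looking along -z (the intrinsics and any distortion apply to the point x, -y, -z); pixel columns grow to the right and rows downward; lengths in m; the calibration is good to about 2 mm. A picture is of the moment at which its call begins: read the wrist's pose just before it. camera_info takes no time and is no camera call; for the wrist camera it gives the pose at the moment of the call.
- workorder.sign_off(): hands the job in, once; it reports no verdict.
The state is a dict: "time_s": time; "q": joint angles; "dq": joint speeds; "joint_efforts": joint torques, N m; "tool_pos": TCP position; "eef_rot": TCP orientation; "wrist_force": force on the tool from outside, world axes, zero at the start; "ft_torque": the same for the moment, N m; "finger_gap": finger opening in m.
Only numpy, scipy, OpenCV 4.12 (cv2) and the standard library are available. Lean on these libraries where they do the work, as an engineer would, in place of code of your own. Each camera call takes 0.05 s, during which the arm holds its last target.

## Working session

There is one attempt and no reset: what is moved stays moved. The work goes in short steps, Python scripts to look and compute and a tool call to move; the robot and the scene stay as the last step left them, time stands still between calls to the robot, and variables do not carry over. Pictures are saved under pics/ and viewed, and the job is handed in when it is done.

Besides the shell and the picture viewer there is one more tool, called as name([rows], argument=value, ...), one row to a line, values as JSON. step_arm: Moves the arm, as the interface text tells. Its arguments: {"type":"object","properties":{"rows":{"type":"array"}},"required":["rows"]}

```bash
ls; mkdir -p pics; python3 - <<'E'
from bench import env,vision
import cv2,numpy as np
print(env.get_state())
for n in("scene","top"):
    i,d=vision.capture(n);cv2.imwrite(f"pics/{n}0.png",i);np.save(f"pics/{n}0.npy",d);print(n,vision.camera_info(n),d.min(),d.max())
E
```

```text
pics
{'time_s': 0.0, 'q': array([ 1.11300084e+00,  3.20274711e-01,  1.56565910e+00, -5.95962101e-06,
        1.25737345e+00, -2.00071810e-02]), 'dq': array([-0.000861  , -0.00026267, -0.00121139,  0.00122897, -0.00218569,
       -0.00043424]), 'joint_efforts': array([ 1.79686094e-04, -4.12470388e+01, -2.31968540e+01,  7.26274727e-02,
        4.59548912e-02, -1.43536422e-04]), 'tool_pos': array([0.24355955, 0.5203459 , 0.22413786]), 'eef_rot': array([[-7.52722706e-04,  4.23935075e-01,  9.05692269e-01],
       [-1.54055892e-03,  9.05690959e-01, -4.23935742e-01],
       [-9.99998530e-01, -1.71437836e-03, -2.86371890e-05]]), 'wrist_force': array([-1.59595925,  0.65553182,  0.51674223]), 'ft_torque': array([-0.00501162,  0.02203782,  0.02078105]), 'finger_gap': 0.09111192501354462}
scene {'fx': 479.69248180133854, 'fy': 479.69248180133854, 'cx': 281.7083419206037, 'cy': 211.8791038708139, 'origin': array([ 1.3567833 , -0.1843821 ,  1.03207397]), 'attitude': array([[ 0.37925766, -0.6285626 ,  0.67902333],
       [ 0.92504118,  0.27462028, -0.26245478],
       [-0.02150432,  0.72766253,  0.68559814]])} 0.0 3.5215704
top {'fx': 467.9419431049365, 'fy': 467.9419431049365, 'cx': 274.46372982889955, 'cy': 209.05016395760413, 'origin': array([0.34163325, 0.16189963, 1.25167502]), 'attitude': array([[-0.01275146,  0.991905  , -0.12634028],
       [-0.99979662, -0.01067341,  0.01711142],
       [ 0.01562443,  0.12653279,  0.99183937]])} 0.0 2.1763344
```

View pics/scene0.png

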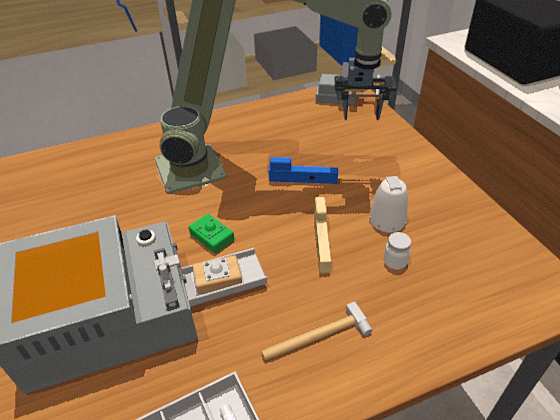

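View pics/top0.png

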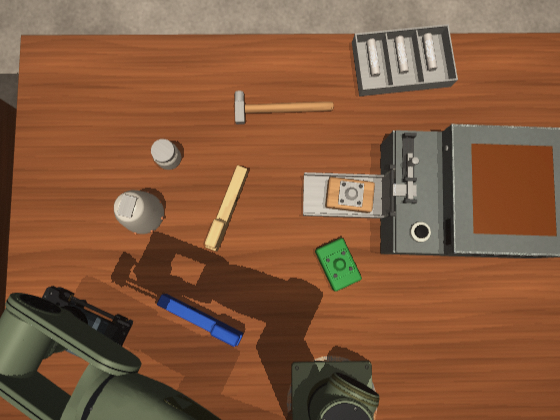

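```bash
cat > h.py <<'E'
import numpy as np,cv2
from bench import env,vision
def px2w(ci,u,v,z=None,d=None):
    r=np.array([(u-ci["cx"])/ci["fx"],-(v-ci["cy"])/ci["fy"],-1.0])
    R=np.array(ci["attitude"]);o=np.array(ci["origin"]);w=R@r
    if z is not None: return o+w*(z-o[2])/w[2]
    return o+w*d
def w2px(ci,p):
    c=np.array(ci["attitude"]).T@(np.array(p)-ci["origin"])
    return np.array([ci["cx"]+ci["fx"]*c[0]/-c[2],ci["cy"]-ci["fy"]*c[1]/-c[2]])
def crop(n,src,x0,y0,x1,y1,s):
    i=cv2.imread(src)[y0:y1,x0:x1];cv2.imwrite(n,cv2.resize(i,None,fx=s,fy=s,interpolation=cv2.INTER_CUBIC))
E
python3 - <<'E'
from h import *
crop("pics/c1.png","pics/top0.png",295,120,455,265,5)
crop("pics/c2.png","pics/top0.png",190,155,260,260,5.5)
d=np.load("pics/top0.npy");ci=vision.camera_info("top")
def hm(u,v):print(u,v,px2w(ci,u,v,d=d[v,u]).round(4))
for p in [(240,172),(230,195),(218,225),(212,240),(320,195),(352,193),(420,232),(412,135),(411,160),(436,136),(436,250),(388,250)]:hm(*p)
E
```

```text
240 172 [0.5935 0.23   0.0488]
230 195 [0.5331 0.2563 0.0472]
218 225 [0.4516 0.2834 0.0847]
212 240 [0.4144 0.2983 0.0839]
320 195 [0.5346 0.019  0.0225]
352 193 [ 0.5304 -0.0566  0.0766]
420 232 [ 0.4228 -0.1985  0.1588]
412 135 [ 0.6572 -0.191   0.16  ]
411 160 [ 0.5873 -0.1741  0.1957]
436 136 [ 0.6615 -0.2587  0.1345]
436 250 [ 0.3807 -0.2401  0.1418]
388 250 [ 0.384  -0.1387  0.0909]
```

View pics/c1.png

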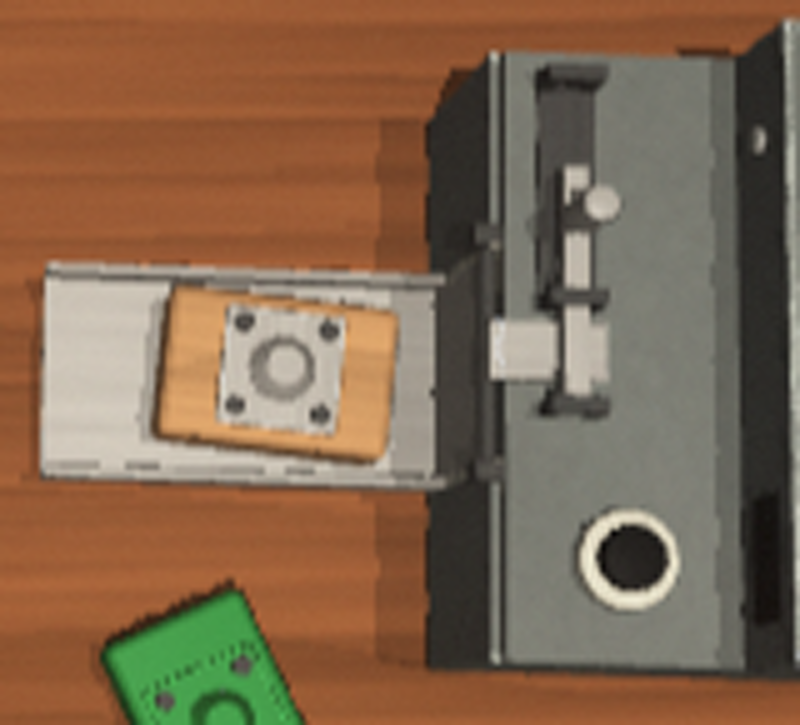

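View pics/c2.png

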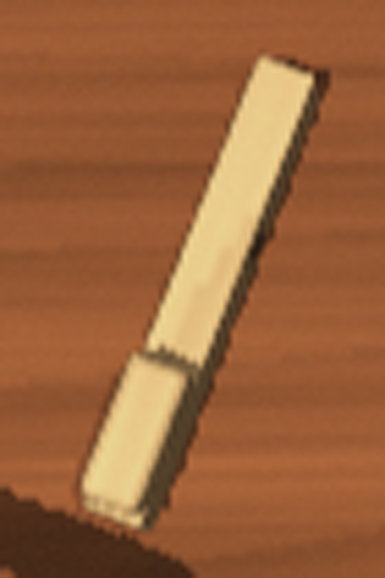

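```bash
python3 - <<'E'
from h import *
ci=vision.camera_info("top")
def c(x,y,z,x0=295,y0=120,s=5):return px2w(ci,x0+(x+.5)/s-.5,y0+(y+.5)/s-.5,z=z)
pts=[((47,264),.045,(-210,56)),((40,478),.045,(-210,-56)),((632,557),.156,(62,-100)),((602,202),.196,(36,58)),((499,52),.138,(6,150)),((495,665),.138,(6,-150))]
A=np.array([c(*p,z)[:2] for p,z,_ in pts]);B=np.array([q for *_,q in pts])/1000
a=A-A.mean(0);b=B-B.mean(0)
th=np.arctan2((b[:,0]*a[:,1]-b[:,1]*a[:,0]).sum(),(a*b).sum());R=np.array([[np.cos(th),-np.sin(th)],[np.sin(th),np.cos(th)]]);t=A.mean(0)-R@B.mean(0)
print("th",th,np.degrees(th),"o",t);print((A-(B@R.T+t)).round(4))
bl=np.array([R.T@(c(x,y,.063)[:2]-t) for x,y in[(172,287),(398,312),(380,460),(158,435)]]);print("block cab",bl.round(4),bl.mean(0))
e=(bl[1]-bl[0]+bl[2]-bl[3]);print("yaw",np.degrees(np.arctan2(e[1],e[0])))
k=lambda x,y,z:c(x,y,z,190,155,5.5)
g=np.array([k(x,y,.085) for x,y in[(136,353),(190,372),(140,515),(82,495)]]);toe=np.array([k(x,y,.05) for x,y in[(262,57),(315,76)]])
print(g.round(4),g.mean(0),toe.round(4),toe.mean(0),np.linalg.norm(toe.mean(0)[:2]-g.mean(0)[:2]))
d=toe.mean(0)-g.mean(0);print("yaw shoe",np.degrees(np.arctan2(d[1],d[0])))
E
```

```text
th -1.6122812156158584 -92.37690904301056 o [ 0.52734699 -0.14353322]
[[-0.0004 -0.0018]
 [-0.0017 -0.0004]
 [ 0.0004 -0.0006]
 [ 0.0033 -0.0014]
 [-0.0004  0.0006]
 [-0.0013  0.0037]]
block cab [[-0.1445  0.0418]
 [-0.0272  0.0324]
 [-0.0363 -0.0451]
 [-0.1507 -0.0357]] [-0.08967128 -0.00162667]
yaw -4.654845003364616
[[0.4673 0.2926 0.085 ]
 [0.4584 0.268  0.085 ]
 [0.3938 0.2905 0.085 ]
 [0.4031 0.3167 0.085 ]] [0.43066516 0.29196101 0.085     ] [[0.6121 0.2372 0.05  ]
 [0.6026 0.212  0.05  ]] [0.60736261 0.22457469 0.05      ] 0.18911082999263537
yaw shoe -20.875127847570308
```

```bash
cat >> h.py <<'E'
from scipy.spatial.transform import Rotation as Ro
TH=np.radians(-92.38);RC=np.array([[np.cos(TH),-np.sin(TH)],[np.sin(TH),np.cos(TH)]]);OC=np.array([.52735,-.14353])
def c2w(x,y,z):return np.r_[RC@np.array([x,y])+OC,z]
def w2c(p):return np.r_[RC.T@(np.array(p)[:2]-OC),p[2]]
def Rt(yaw):
    y=np.array([np.cos(yaw),np.sin(yaw),0]);x=np.array([0,0,-1.]);return np.c_[x,y,np.cross(x,y)]
def mv(p,yawdeg,base=None):
    s=env.get_state();P,R=(s["tool_pos"],s["eef_rot"]) if base is None else base
    d=R.T@(np.array(p)-P);w=Ro.from_matrix(R.T@Rt(np.radians(yawdeg))).as_rotvec()
    print("mv",d.round(4),w.round(4),"n",max(np.linalg.norm(d)/.0625,np.degrees(np.linalg.norm(w))/10.7).round(1));return(np.array(p),Rt(np.radians(yawdeg)))
def st():
    s=env.get_state();y=s["eef_rot"][:,1];print("t",round(s["time_s"],2),"tcp",s["tool_pos"].round(4),"cab",w2c(s["tool_pos"]).round(4),"yaw",np.degrees(np.arctan2(y[1],y[0])).round(2),"F",s["wrist_force"].round(2),"gap",round(s["finger_gap"],4),"q",s["q"].round(2))
E
python3 - <<'E'
from h import *
k=c2w(.036,.058+.002,0);print(k)
st();b=mv([k[0],k[1],.27],-2.38)
mv([k[0],k[1],.179],-2.38)
E
```

```text
[ 0.58580328 -0.18199056  0.        ]
t 0.1 tcp [0.2436 0.5204 0.2242] cab [-0.6516 -0.3111  0.2242] yaw 64.91 F [0.11 0.18 0.46] gap 0.0912 q [ 1.11  0.32  1.57 -0.    1.26 -0.02]
mv [-0.045  -0.4911  0.6077] [1.1745e+00 9.0000e-04 1.4000e-03] n 12.5
mv [ 0.046  -0.491   0.6077] [1.1745e+00 9.0000e-04 1.4000e-03] n 12.5
```

step_arm([
  [-0.045, -0.491, 0.608, 1.1745, 0.001, 0.001, 0.045],
  [-0.045, -0.491, 0.608, 1.1745, 0.001, 0.001, 0.045],
  [-0.045, -0.491, 0.608, 1.1745, 0.001, 0.001, 0.045],
  [-0.045, -0.491, 0.608, 1.1745, 0.001, 0.001, 0.045],
  [-0.045, -0.491, 0.608, 1.1745, 0.001, 0.001, 0.045],
  [-0.045, -0.491, 0.608, 1.1745, 0.001, 0.001, 0.045],
  [-0.045, -0.491, 0.608, 1.1745, 0.001, 0.001, 0.045],
  [-0.045, -0.491, 0.608, 1.1745, 0.001, 0.001, 0.045],
  [-0.045, -0.491, 0.608, 1.1745, 0.001, 0.001, 0.045],
  [-0.045, -0.491, 0.608, 1.1745, 0.001, 0.001, 0.045],
  [-0.045, -0.491, 0.608, 1.1745, 0.001, 0.001, 0.045],
  [-0.045, -0.491, 0.608, 1.1745, 0.001, 0.001, 0.045],
])

```text
time_s: 1.6
tool_pos: [0.5724, -0.1542, 0.2678]
eef_rot: [[-0.0, 0.999, -0.042], [0.002, -0.042, -0.999], [-1.0, -0.0, -0.002]]
wrist_force: [1.5, 0.9, -0.7]
finger_gap: 0.0448
```

```bash
python3 - <<'E'
from h import *
st();mv([.5858,-.182,.27],-2.38)
i,d=vision.capture("wrist");cv2.imwrite("pics/w1.png",i)
ci=vision.camera_info("wrist");print(w2px(ci,c2w(.036,.058,.196)))
E
```

```text
t 1.6 tcp [ 0.5724 -0.1542  0.2678] cab [0.0088 0.0454 0.2678] yaw -2.4 F [ 1.48  0.95 -0.71] gap 0.0448 q [-0.28  0.33  1.45  0.    1.37 -0.24]
mv [-0.0023  0.0146  0.0272] [-0.0003 -0.0019  0.0002] n 0.5
[292.95970892 258.03459206]
```

View pics/w1.png

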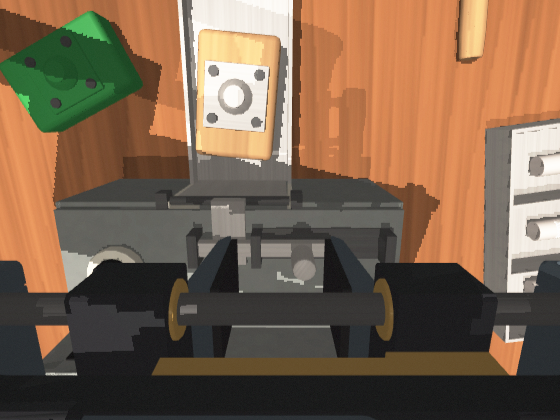

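```bash
python3 - <<'E'
from h import *
st();ci=vision.camera_info("wrist");p=px2w(ci,304,264,z=.196);print(p,w2c(p));mv([.587,-.182,.27],-2.38)
E
```

```text
t 1.65 tcp [ 0.5757 -0.1615  0.2673] cab [0.0159 0.049  0.2673] yaw -2.62 F [ 5.15 -5.67  0.86] gap 0.0452 q [-0.29  0.33  1.44 -0.    1.36 -0.24]
[ 0.59151825 -0.18685234  0.196     ] [0.04062026 0.06591194 0.196     ]
mv [-0.0026  0.0123  0.02  ] [-0.0042  0.0053 -0.0037] n 0.4
```

step_arm([
  [0, 0, 0, 0, 0, 0, 0.045],
  [0, 0, 0, 0, 0, 0, 0.045],
])

```text
time_s: 1.9
tool_pos: [0.5712, -0.1512, 0.2676]
eef_rot: [[-0.001, 0.999, -0.041], [0.002, -0.041, -0.999], [-1.0, -0.001, -0.002]]
wrist_force: [-0.3, 0.3, -0.3]
finger_gap: 0.0447
```

```bash
python3 - <<'E'
from h import *
st();mv([.587,-.182,.27],-2.38);mv([.587,-.182,.179],-2.38)
E
```

```text
t 1.9 tcp [ 0.5712 -0.1512  0.2676] cab [0.0058 0.0442 0.2676] yaw -2.35 F [-0.31  0.26 -0.28] gap 0.0447 q [-0.28  0.32  1.45  0.    1.37 -0.24]
mv [-0.0025  0.017   0.0301] [ 0.0006 -0.0023  0.0011] n 0.6
mv [0.0885 0.0171 0.0303] [ 0.0006 -0.0023  0.0011] n 1.5
```

step_arm([
  [-0.0025, 0.017, 0.0303, 0, -0.0023, 0, 0.045],
  [-0.0025, 0.017, 0.0303, 0, -0.0023, 0, 0.045],
  [0.0435, 0.017, 0.0303, 0, -0.0023, 0, 0.045],
  [0.0885, 0.017, 0.0303, 0, -0.0023, 0, 0.045],
  [0.0885, 0.017, 0.0303, 0, -0.0023, 0, 0.045],
])

```text
time_s: 2.52
tool_pos: [0.5848, -0.1806, 0.1765]
eef_rot: [[-0.008, 0.999, -0.04], [0.002, -0.04, -0.999], [-1.0, -0.008, -0.002]]
wrist_force: [-0.4, -0.0, 0.7]
finger_gap: 0.0451
```

```bash
python3 - <<'E'
from h import *
st()
i,d=vision.capture("wrist");cv2.imwrite("pics/w2.png",i)
i,d=vision.capture("scene");cv2.imwrite("pics/s2.png",i);crop("pics/s2c.png","pics/s2.png",80,180,240,320,5)
E
```

```text
t 2.52 tcp [ 0.5848 -0.1806  0.1765] cab [0.0347 0.059  0.1765] yaw -2.28 F [-0.38 -0.02  0.71] gap 0.0451 q [-0.32  0.41  1.54 -0.    1.19 -0.28]
```

View pics/w2.png

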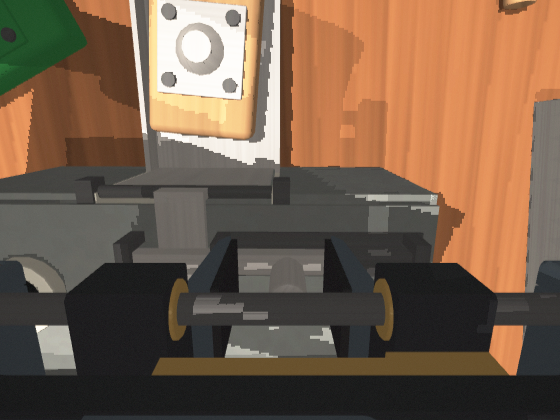

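View pics/s2c.png

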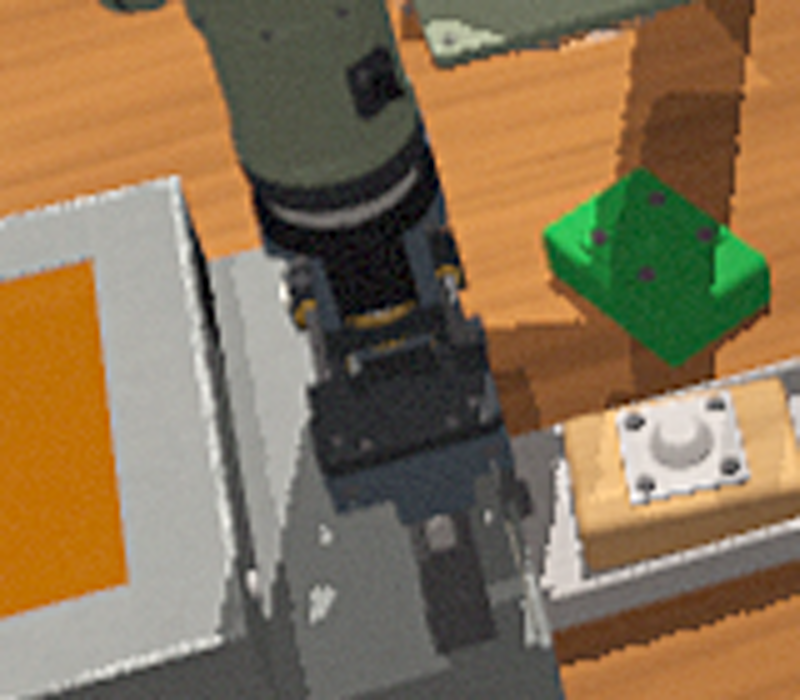

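step_arm([
  [0, 0.014, 0, 0, 0, 0, 0.045],
  [0, 0.034, 0, 0, 0, 0, 0.045],
  [0, 0.054, 0, 0, 0, 0, 0.045],
  [0, 0.068, 0, 0, 0, 0, 0.045],
  [0, 0.069, 0, 0, 0, 0, 0.045],
  [0, 0.069, 0, 0, 0, 0, 0.045],
])

```text
time_s: 3.38
tool_pos: [0.657, -0.186, 0.1798]
eef_rot: [[0.001, 0.999, -0.042], [-0.001, -0.042, -0.999], [-1.0, 0.001, 0.001]]
wrist_force: [0.3, 0.6, -0.6]
finger_gap: 0.0447
```

```bash
python3 - <<'E'
from h import *
st()
i,d=vision.capture("wrist");cv2.imwrite("pics/w3.png",i)
E
```

```text
t 3.38 tcp [ 0.657  -0.186   0.1798] cab [0.0371 0.1313 0.1798] yaw -2.38 F [ 0.35  0.56 -0.65] gap 0.0447 q [-0.29  0.52  1.36 -0.    1.26 -0.25]
```

View pics/w3.png

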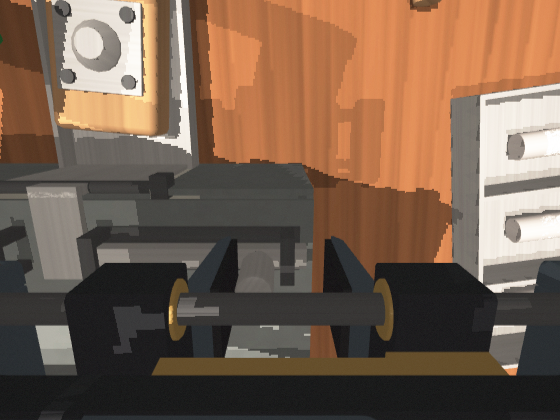

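```bash
python3 - <<'E'
from h import *
st();mv([.4307,.292,.16],69.1)
E
```

```text
t 3.42 tcp [ 0.6567 -0.186   0.1798] cab [0.037  0.131  0.1798] yaw -2.38 F [-0.23 -0.74 -0.38] gap 0.0449 q [-0.29  0.52  1.36 -0.    1.26 -0.25]
mv [ 0.019  -0.2457 -0.4682] [-1.2476e+00  1.6000e-03 -4.0000e-04] n 8.5
```

step_arm([
  [0, -0.008, 0, 0, 0, 0, 0.045],
  [-0.06, -0.008, 0, 0, 0, 0, 0.045],
  [-0.06, -0.04, -0.04, -0.1, 0, 0, 0.07],
  [-0.04, -0.246, -0.468, -1.2476, 0, 0, 0.07],
  [-0.04, -0.246, -0.468, -1.2476, 0, 0, 0.07],
  [-0.04, -0.246, -0.468, -1.2476, 0, 0, 0.07],
  [-0.04, -0.246, -0.468, -1.2476, 0, 0, 0.07],
  [-0.04, -0.246, -0.468, -1.2476, 0, 0, 0.07],
  [0.019, -0.246, -0.468, -1.2476, 0, 0, 0.07],
  [0.019, -0.246, -0.468, -1.2476, 0, 0, 0.07],
  [0.019, -0.246, -0.468, -1.2476, 0, 0, 0.07],
  [0.019, -0.246, -0.468, -1.2476, 0, 0, 0.07],
])

```text
time_s: 4.92
tool_pos: [0.4276, 0.2931, 0.1587]
eef_rot: [[-0.003, 0.353, 0.936], [-0.002, 0.936, -0.353], [-1.0, -0.003, -0.002]]
wrist_force: [0.4, 0.2, -0.5]
finger_gap: 0.0703
```

step_arm([
  [0, 0, 0, 0, 0, 0, 0.07],
  [0, 0, 0, 0, 0, 0, 0.07],
])

```text
time_s: 5.18
tool_pos: [0.431, 0.2909, 0.1608]
eef_rot: [[0.002, 0.358, 0.934], [-0.0, 0.934, -0.358], [-1.0, 0.0, 0.002]]
wrist_force: [-0.6, -1.0, 0.1]
finger_gap: 0.0695
```

```bash
python3 - <<'E'
from h import *
st();ci=vision.camera_info("wrist")
i,d=vision.capture("wrist");cv2.imwrite("pics/w4.png",i)
i,d=vision.capture("top");cv2.imwrite("pics/t4.png",i)
np.save("pics/w4.npy",d)
st();mv([.4307,.292,.06],69.1)
for p in [(.4307,.292,.085),(.6074,.2246,.05)]:print(w2px(ci,p))
E
```

```text
t 5.17 tcp [0.431  0.2909 0.1608] cab [-0.43   -0.1143  0.1608] yaw 69.01 F [-0.56 -1.    0.11] gap 0.0695 q [ 0.57  0.28  1.79 -0.    1.07 -0.63]
t 5.28 tcp [0.431  0.291  0.1607] cab [-0.4301 -0.1143  0.1607] yaw 69.0 F [-0.57 -0.5  -0.27] gap 0.0701 q [ 0.57  0.28  1.79 -0.    1.07 -0.63]
mv [ 0.1007  0.0009 -0.0008] [-0.0017  0.0014 -0.0001] n 1.6
[281.96507784 228.9918751 ]
[281.84737308 407.9735442 ]
```

View pics/w4.png

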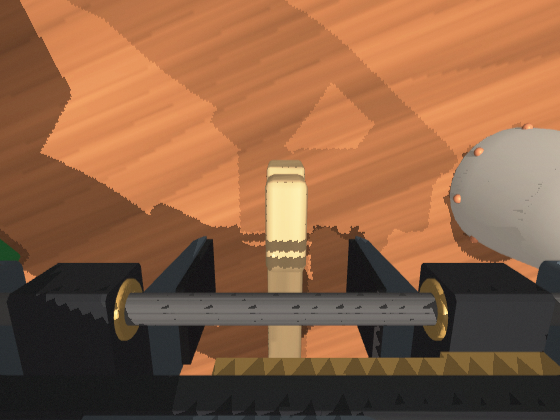

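View pics/t4.png

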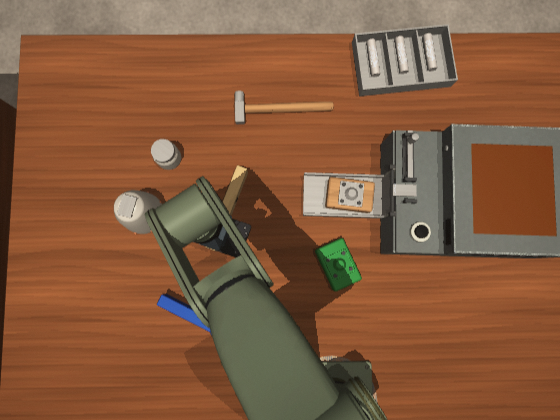

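```bash
python3 - <<'E'
from h import *
ci=vision.camera_info("wrist");crop("pics/w4c.png","pics/w4.png",220,140,350,300,4.5)
for u,v in[(286,179),(286,241)]:print(px2w(ci,u,v,z=.085))
d=np.load("pics/w4.npy")
for v in range(150,290,6):print(v,d[v,286].round(4),px2w(ci,286,v,d=d[v,286]).round(4))
E
```

```text
[0.39835807 0.30733784 0.085     ]
[0.44006077 0.29155795 0.085     ]
150 1.2798 [ 0.4692  0.2981 -0.9777]
156 1.282 [ 0.4892  0.2904 -0.974 ]
162 1.2798 [ 0.5087  0.2829 -0.9659]
168 1.2742 [ 0.5277  0.2755 -0.9544]
174 1.2804 [ 0.5484  0.2677 -0.9547]
180 1.274 [ 0.5671  0.2604 -0.9425]
186 1.2739 [ 0.5868  0.2529 -0.9365]
192 1.2709 [ 0.6059  0.2455 -0.9277]
198 1.266 [ 0.6245  0.2383 -0.9171]
204 1.262 [ 0.6431  0.2311 -0.9073]
210 1.2641 [ 0.6632  0.2234 -0.9036]
216 1.2622 [ 0.6822  0.2161 -0.8959]
222 1.2628 [ 0.7019  0.2086 -0.8907]
228 1.26 [ 0.7206  0.2014 -0.8823]
234 1.2543 [ 0.7383  0.1945 -0.8711]
240 1.2521 [ 0.757   0.1873 -0.8633]
246 1.252 [ 0.7763  0.1799 -0.8573]
252 1.2454 [ 0.7934  0.1732 -0.8455]
258 1.2464 [ 0.813   0.1657 -0.8407]
264 1.2465 [ 0.8323  0.1583 -0.835 ]
270 1.2407 [ 0.8492  0.1517 -0.824 ]
276 1.2358 [ 0.8664  0.145  -0.8137]
282 1.2368 [ 0.8859  0.1376 -0.8089]
288 1.2376 [ 0.9054  0.1301 -0.8041]
```

View pics/w4c.png

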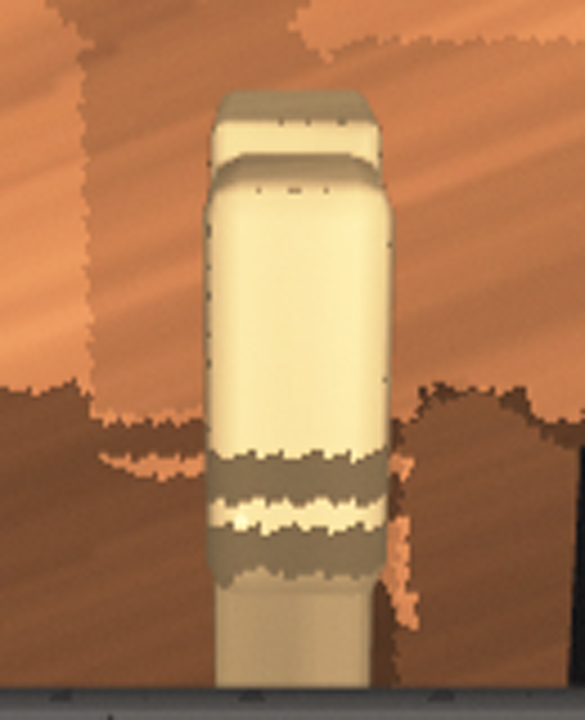

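step_arm([
  [0.05, 0.001, -0.001, 0, 0, 0, 0.07],
  [0.1, 0.001, -0.001, 0, 0, 0, 0.07],
  [0.1, 0.001, -0.001, 0, 0, 0, 0.07],
  [0.1, 0.001, -0.001, 0, 0, 0, 0.02],
  [0.1, 0.001, -0.001, 0, 0, 0, 0.02],
  [0.1, 0.001, -0.001, 0, 0, 0, 0.02],
  [0.1, 0.001, -0.001, 0, 0, 0, 0.02],
])

```text
time_s: 6.15
tool_pos: [0.4301, 0.2933, 0.0609]
eef_rot: [[0.002, 0.357, 0.934], [0.0, 0.934, -0.357], [-1.0, 0.001, 0.002]]
wrist_force: [-0.6, 0.8, 0.7]
finger_gap: 0.0329
```

```bash
python3 - <<'E'
from h import *
st()
y0=c2w(-.36,0,.118)
print(y0);b=mv(y0,-2.38)
E
```

```text
t 6.15 tcp [0.4301 0.2933 0.0609] cab [-0.4324 -0.1153  0.0609] yaw 69.1 F [-0.63  0.82  0.69] gap 0.0329 q [ 0.58  0.4   1.91 -0.    0.83 -0.63]
[0.54229968 0.21615946 0.118     ]
mv [-0.057  -0.032   0.1324] [ 1.2476e+00  9.0000e-04 -1.4000e-03] n 6.7
```

step_arm([
  [0, 0, 0, 0, 0, 0, 0.02],
  [-0.04, 0, 0, 0, 0, 0, 0.02],
  [-0.09, -0.032, 0.06, 0.18, 0, 0, 0.02],
  [-0.09, -0.032, 0.12, 0.36, 0, 0, 0.02],
  [-0.09, -0.036, 0.123, 0.54, 0, 0, 0.02],
  [-0.09, -0.036, 0.123, 0.72, 0, 0, 0.02],
  [-0.09, -0.036, 0.123, 0.9, 0, 0, 0.02],
  [-0.09, -0.036, 0.123, 1.08, 0, 0, 0.02],
  [-0.09, -0.036, 0.123, 1.2476, 0, 0, 0.02],
  [-0.09, -0.036, 0.123, 1.2476, 0, 0, 0.02],
  [-0.09, -0.036, 0.123, 1.2476, 0, 0, 0.02],
])

```text
time_s: 7.52
tool_pos: [0.5315, 0.2155, 0.1497]
eef_rot: [[-0.001, 0.999, -0.039], [-0.001, -0.039, -0.999], [-1.0, -0.0, 0.001]]
wrist_force: [-0.8, -0.2, -2.6]
finger_gap: 0.0297
```

```bash
python3 - <<'E'
from h import *
st()
i,d=vision.capture("scene");cv2.imwrite("pics/s5.png",i);crop("pics/s5c.png","pics/s5.png",130,130,390,320,3)
i,d=vision.capture("top");cv2.imwrite("pics/t5.png",i);crop("pics/t5c.png","pics/t5.png",200,130,440,270,3.3)
E
```

```text
t 7.53 tcp [0.5315 0.2155 0.1497] cab [-0.3589 -0.0108  0.1497] yaw -2.24 F [-0.75 -0.19 -2.55] gap 0.0297 q [ 0.37  0.37  1.68 -0.    1.09  0.41]
```

View pics/s5c.png

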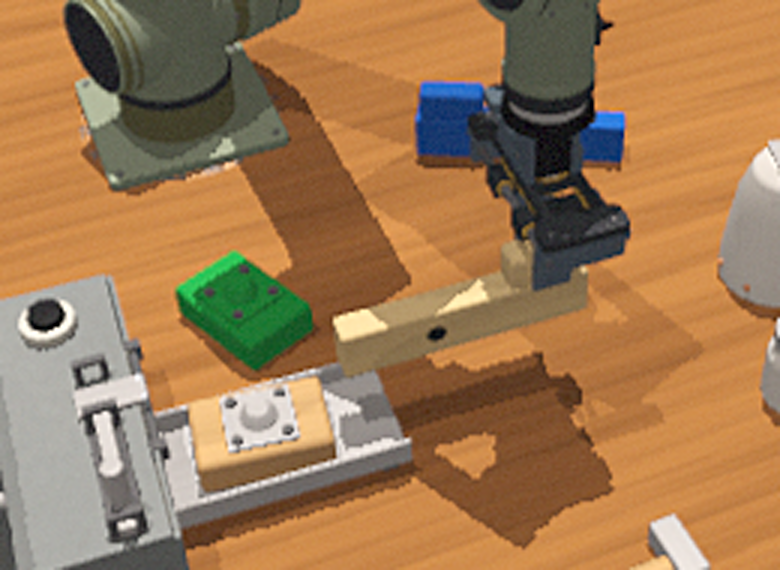

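View pics/t5c.png

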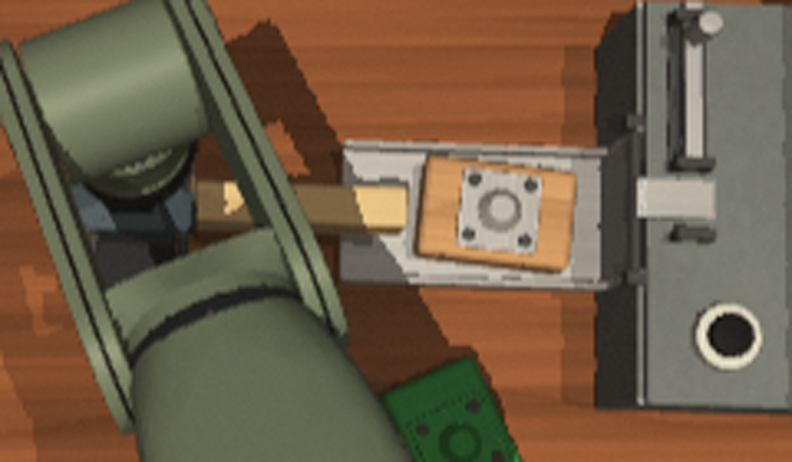

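```bash
python3 - <<'E'
from h import *
ci=vision.camera_info("top")
for x,y in[(407,184),(404,231),(240,180),(240,233)]:
    p=px2w(ci,200+(x+.5)/3.3-.5,130+(y+.5)/3.3-.5,z=.139);print(w2c(p).round(4))
st();mv(c2w(-.365,0,.15),-2.38);mv(c2w(-.365,0,.092),-2.38);mv(c2w(-.365,0,.0882),-2.38)
E
```

```text
[-0.1686  0.0054  0.139 ]
[-0.1702 -0.0295  0.139 ]
[-0.2909  0.0045  0.139 ]
[-0.2898 -0.0347  0.139 ]
t 7.62 tcp [0.5316 0.2156 0.1499] cab [-0.359  -0.0106  0.1499] yaw -2.29 F [ 0.19 -0.37 -2.15] gap 0.03 q [ 0.37  0.37  1.68 -0.    1.09  0.41]
mv [-0.0001  0.0106 -0.006 ] [0.0015 0.0011 0.0001] n 0.2
mv [ 0.0579  0.0107 -0.0061] [0.0015 0.0011 0.0001] n 0.9
mv [ 0.0617  0.0107 -0.0061] [0.0015 0.0011 0.0001] n 1.0
```

step_arm([
  [0, 0.0107, -0.006, 0, 0, 0, 0.02],
  [0.03, 0.0107, -0.006, 0, 0, 0, 0.02],
  [0.05, 0.0107, -0.006, 0, 0, 0, 0.02],
  [0.059, 0.0107, -0.006, 0, 0, 0, 0.02],
  [0.059, 0.0107, -0.006, 0, 0, 0, 0.02],
  [0.059, 0.0107, -0.006, 0, 0, 0, 0.02],
])

```text
time_s: 8.38
tool_pos: [0.5435, 0.2214, 0.092]
eef_rot: [[0.002, 0.999, -0.041], [-0.0, -0.041, -0.999], [-1.0, 0.002, 0.0]]
wrist_force: [0.4, 0.1, -2.4]
finger_gap: 0.0299
```

```bash
python3 - <<'E'
from h import *
st()
i,d=vision.capture("scene");cv2.imwrite("pics/s6.png",i);crop("pics/s6c.png","pics/s6.png",150,180,390,320,3.3)
i,d=vision.capture("top");cv2.imwrite("pics/t6.png",i);crop("pics/t6c.png","pics/t6.png",200,130,440,270,3.3)
st()
E
```

```text
t 8.38 tcp [0.5435 0.2214 0.092 ] cab [-0.3653  0.001   0.092 ] yaw -2.37 F [ 0.44  0.14 -2.38] gap 0.0299 q [ 0.37  0.45  1.72 -0.    0.97  0.41]
t 8.47 tcp [0.5434 0.2214 0.0921] cab [-0.3652  0.0009  0.0921] yaw -2.37 F [ 0.87  0.08 -2.84] gap 0.0301 q [ 0.37  0.45  1.72 -0.    0.97  0.41]
```

View pics/s6c.png

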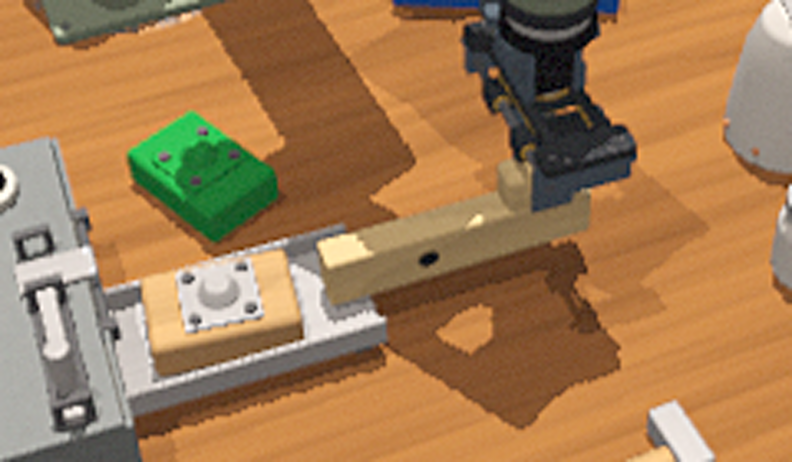

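View pics/t6c.png

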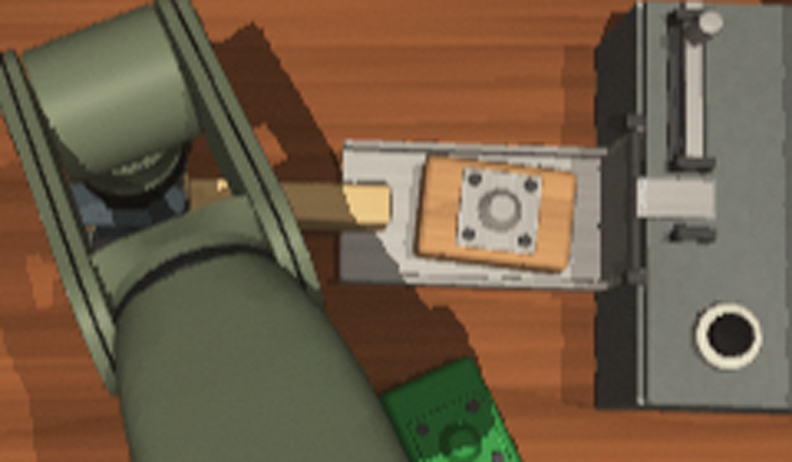

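step_arm([
  [0.002, -0.001, 0.012, 0, 0, 0, 0.02],
  [0.002, -0.001, 0.022, 0, 0, 0, 0.02],
  [0.002, -0.001, 0.032, 0, 0, 0, 0.02],
  [0.002, -0.001, 0.042, 0, 0, 0, 0.02],
  [0.002, -0.001, 0.052, 0, 0, 0, 0.02],
  [0.002, -0.001, 0.062, 0, 0, 0, 0.02],
  [0.002, -0.001, 0.062, 0, 0, 0, 0.02],
])

```text
time_s: 9.35
tool_pos: [0.5391, 0.1581, 0.0892]
eef_rot: [[0.0, 0.999, -0.042], [-0.002, -0.042, -0.999], [-1.0, 0.0, 0.002]]
wrist_force: [-0.7, -0.2, -3.4]
finger_gap: 0.0294
```

```bash
python3 - <<'E'
from h import *
st()
i,d=vision.capture("top");cv2.imwrite("pics/t7.png",i);crop("pics/t7c.png","pics/t7.png",200,130,440,270,3.3)
st()
E
```

```text
t 9.35 tcp [0.5391 0.1581 0.0892] cab [-0.3019 -0.0008  0.0892] yaw -2.4 F [-0.67 -0.19 -3.39] gap 0.0294 q [ 0.27  0.42  1.79 -0.    0.94  0.31]
t 9.4 tcp [0.539  0.1584 0.0891] cab [-0.3022 -0.0009  0.0891] yaw -2.39 F [ 0.13  0.56 -2.1 ] gap 0.0296 q [ 0.27  0.42  1.79 -0.    0.94  0.31]
```

View pics/t7c.png

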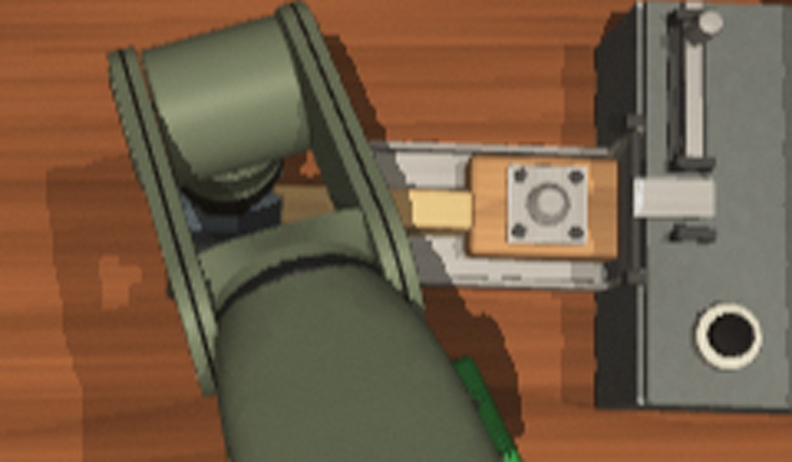

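step_arm([
  [0, 0, 0.01, 0, 0, 0, 0.02],
  [0, 0, 0.02, 0, 0, 0, 0.02],
  [0, 0, 0.03, 0, 0, 0, 0.02],
  [0, 0, 0.04, 0, 0, 0, 0.02],
  [0, 0, 0.05, 0, 0, 0, 0.02],
  [0, 0, 0.06, 0, 0, 0, 0.02],
  [0, 0, 0.07, 0, 0, 0, 0.02],
  [0, 0, 0.08, 0, 0, 0, 0.02],
  [0, 0, 0.09, 0, 0, 0, 0.02],
  [0, 0, 0.1, 0, 0, 0, 0.02],
  [0, 0, 0.11, 0, 0, 0, 0.02],
  [0, 0, 0.12, 0, 0, 0, 0.02],
])

```text
time_s: 10.9
tool_pos: [0.5341, 0.0388, 0.0893]
eef_rot: [[0.0, 0.999, -0.042], [-0.001, -0.042, -0.999], [-1.0, 0.0, 0.001]]
wrist_force: [1.4, 3.7, -2.6]
finger_gap: 0.0302
```

```bash
python3 - <<'E'
from h import *
st()
i,d=vision.capture("top");cv2.imwrite("pics/t8.png",i);crop("pics/t8c.png","pics/t8.png",200,130,440,270,3.3)
st()
E
```

```text
t 10.9 tcp [0.5341 0.0388 0.0893] cab [-0.1825 -0.0008  0.0893] yaw -2.38 F [ 1.43  3.74 -2.65] gap 0.0302 q [ 0.05  0.38  1.85 -0.    0.91  0.09]
t 10.95 tcp [0.534  0.0375 0.0893] cab [-0.1812 -0.0009  0.0893] yaw -2.38 F [-0.33  0.88 -2.49] gap 0.0302 q [ 0.05  0.38  1.85 -0.    0.91  0.09]
```

View pics/t8c.png

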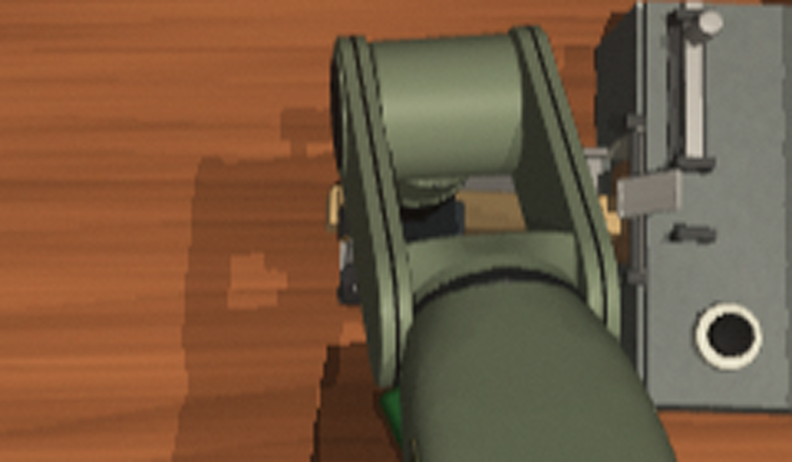

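step_arm([
  [0, 0, 0.01, 0, 0, 0, 0.02],
  [0, 0, 0.02, 0, 0, 0, 0.02],
  [0, 0, 0.03, 0, 0, 0, 0.02],
  [0, 0, 0.04, 0, 0, 0, 0.02],
  [0, 0, 0.05, 0, 0, 0, 0.02],
  [0, 0, 0.06, 0, 0, 0, 0.02],
  [0, 0, 0.07, 0, 0, 0, 0.02],
  [0, 0, 0.08, 0, 0, 0, 0.02],
  [0, 0, 0.088, 0, 0, 0, 0.02],
  [0, 0, 0.094, 0, 0, 0, 0.02],
  [0, 0, 0.097, 0, 0, 0, 0.02],
  [0, 0, 0.097, 0, 0, 0, 0.02],
])

```text
time_s: 12.45
tool_pos: [0.53, -0.0581, 0.0893]
eef_rot: [[-0.0, 0.999, -0.041], [-0.002, -0.041, -0.999], [-1.0, -0.0, 0.002]]
wrist_force: [-0.2, 0.4, -4.7]
finger_gap: 0.0303
```

```bash
python3 - <<'E'
from h import *
st()
i,d=vision.capture("scene");cv2.imwrite("pics/s9.png",i);crop("pics/s9c.png","pics/s9.png",80,140,320,320,3.3)
st()
E
```

```text
t 12.45 tcp [ 0.53   -0.0581  0.0893] cab [-0.0854 -0.0009  0.0893] yaw -2.37 F [-0.19  0.42 -4.73] gap 0.0303 q [-0.13  0.38  1.85 -0.    0.91 -0.09]
t 12.5 tcp [ 0.53   -0.0581  0.0893] cab [-0.0855 -0.0009  0.0893] yaw -2.36 F [-1.01 -1.4  -5.57] gap 0.0297 q [-0.13  0.38  1.85 -0.    0.91 -0.09]
```

View pics/s9c.png

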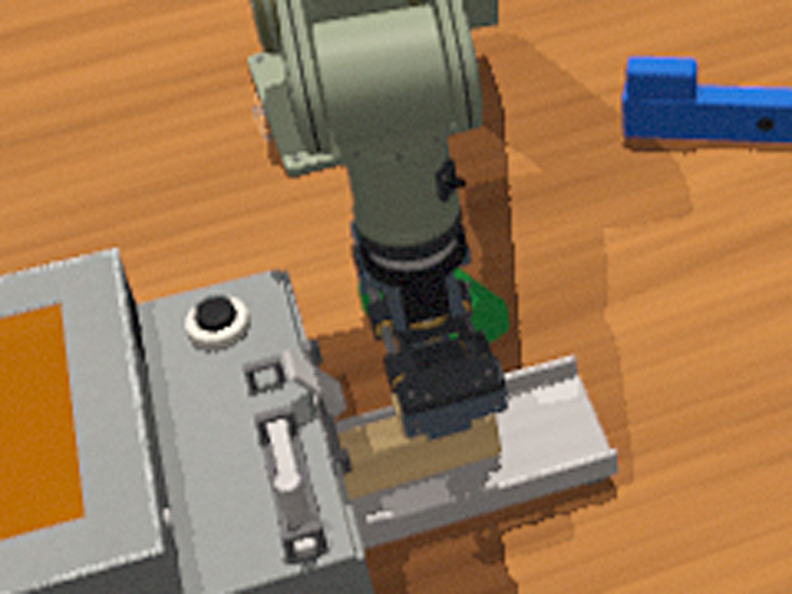

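step_arm([
  [0, 0, 0.004, 0, 0, 0, 0.02],
  [0, 0, 0.006, 0, 0, 0, 0.02],
  [0, 0, 0.006, 0, 0, 0, 0.02],
  [0, 0, -0.01, 0, 0, 0, 0.02],
  [0, 0, -0.03, 0, 0, 0, 0.02],
  [0, 0, -0.05, 0, 0, 0, 0.02],
  [0, 0, -0.07, 0, 0, 0, 0.02],
  [0, 0, -0.09, 0, 0, 0, 0.02],
  [0, 0, -0.11, 0, 0, 0, 0.02],
  [0, 0, -0.13, 0, 0, 0, 0.02],
  [0, 0, -0.15, 0, 0, 0, 0.02],
  [0, 0, -0.17, 0, 0, 0, 0.02],
])

```text
time_s: 14.0
tool_pos: [0.5373, 0.1133, 0.0893]
eef_rot: [[0.001, 0.999, -0.041], [-0.001, -0.041, -0.999], [-1.0, 0.001, 0.001]]
wrist_force: [0.2, -0.5, -1.5]
finger_gap: 0.0301
```

```bash
python3 - <<'E'
from h import *
st()
i,d=vision.capture("scene");cv2.imwrite("pics/s10.png",i);crop("pics/s10c.png","pics/s10.png",80,140,320,320,3.3)
st();mv([.4301,.2933,.062],69.1)
E
```

```text
t 14.0 tcp [0.5373 0.1133 0.0893] cab [-0.2571 -0.0007  0.0893] yaw -2.36 F [ 0.21 -0.54 -1.48] gap 0.0301 q [ 0.19  0.4   1.82 -0.    0.92  0.23]
t 14.05 tcp [0.5376 0.1155 0.0895] cab [-0.2592 -0.0005  0.0895] yaw -2.33 F [-0.64  3.83  1.69] gap 0.0298 q [0.19 0.4  1.81 0.   0.92 0.23]
mv [ 0.0274 -0.1146 -0.1733] [-1.2467e+00  1.0000e-04 -1.2000e-03] n 6.7
```

View pics/s10c.png

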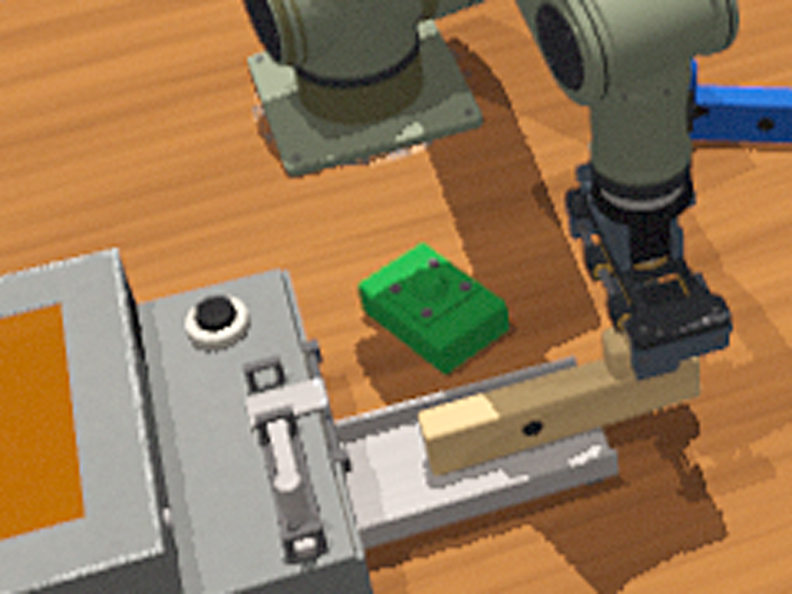

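step_arm([
  [-0.03, 0, -0.04, 0, 0, 0, 0.02],
  [-0.06, 0, -0.09, 0, 0, 0, 0.02],
  [-0.06, -0.03, -0.13, -0.15, 0, 0, 0.02],
  [-0.06, -0.07, -0.16, -0.33, 0, 0, 0.02],
  [-0.06, -0.1, -0.175, -0.51, 0, 0, 0.02],
  [-0.06, -0.1146, -0.175, -0.69, 0, 0, 0.02],
  [-0.06, -0.1146, -0.175, -0.87, 0, 0, 0.02],
  [-0.05, -0.1146, -0.175, -1.05, 0, 0, 0.02],
  [-0.03, -0.1146, -0.175, -1.22, 0, 0, 0.02],
  [-0.01, -0.1146, -0.175, -1.2467, 0, 0, 0.02],
  [0, -0.1146, -0.175, -1.2467, 0, 0, 0.02],
  [0, -0.1146, -0.175, -1.2467, 0, 0, 0.02],
])

```text
time_s: 15.55
tool_pos: [0.4295, 0.2917, 0.0884]
eef_rot: [[-0.001, 0.358, 0.934], [-0.002, 0.934, -0.358], [-1.0, -0.002, -0.001]]
wrist_force: [-0.2, 0.3, -3.4]
finger_gap: 0.0298
```

```bash
python3 - <<'E'
from h import *
st()
mv([.4301,.2933,.0615],69.1)
i,d=vision.capture("scene");cv2.imwrite("pics/s11.png",i);crop("pics/s11c.png","pics/s11.png",200,100,460,290,3)
E
```

```text
t 15.55 tcp [0.4295 0.2917 0.0884] cab [-0.4308 -0.1158  0.0884] yaw 69.02 F [-0.21  0.29 -3.42] gap 0.0298 q [ 0.57  0.36  1.88 -0.    0.9  -0.63]
mv [ 0.0269  0.0018 -0.    ] [-0.0013 -0.0005  0.0021] n 0.4
```

View pics/s11c.png

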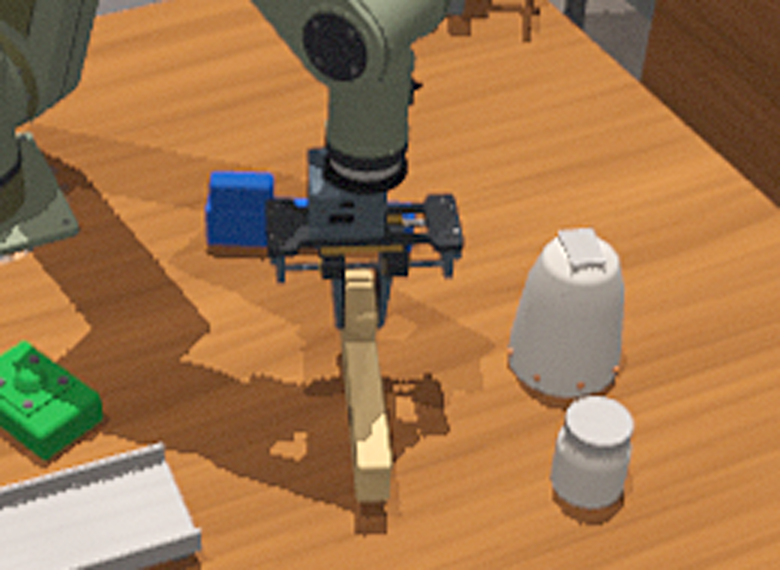

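Lower to the bench, open and rise.

step_arm([
  [0.014, 0, 0, 0, 0, 0, 0.02],
  [0.024, 0, 0, 0, 0, 0, 0.02],
  [0.027, 0, 0, 0, 0, 0, 0.02],
  [0.027, 0, 0, 0, 0, 0, 0.02],
  [0.027, 0, 0, 0, 0, 0, 0.07],
  [0.027, 0, 0, 0, 0, 0, 0.07],
  [0.027, 0, 0, 0, 0, 0, 0.07],
  [0, 0, 0, 0, 0, 0, 0.07],
  [-0.05, 0, 0, 0, 0, 0, 0.07],
  [-0.1, 0, 0, 0, 0, 0, 0.07],
  [-0.1, 0, 0, 0, 0, 0, 0.07],
])

```text
time_s: 16.98
tool_pos: [0.4321, 0.2933, 0.1933]
eef_rot: [[0.008, 0.358, 0.934], [0.004, 0.934, -0.358], [-1.0, 0.007, 0.006]]
wrist_force: [-0.3, -0.1, -1.0]
finger_gap: 0.07
```

```bash
python3 - <<'E'
from h import *
st()
k=c2w(.036,.118+.005,0);print(k)
mv([k[0],k[1],.26],-2.38)
i,d=vision.capture("scene");cv2.imwrite("pics/s12.png",i);crop("pics/s12c.png","pics/s12.png",100,100,460,310,2.2)
E
```

```text
t 16.98 tcp [0.4321 0.2933 0.1933] cab [-0.4325 -0.1133  0.1933] yaw 69.05 F [-0.34 -0.08 -0.99] gap 0.07 q [ 0.57  0.26  1.74 -0.    1.14 -0.63]
[ 0.64874893 -0.18460675  0.        ]
mv [-0.0669 -0.3684  0.3736] [ 1.2467e+00  1.1000e-03 -1.0000e-02] n 8.5
```

View pics/s12c.png

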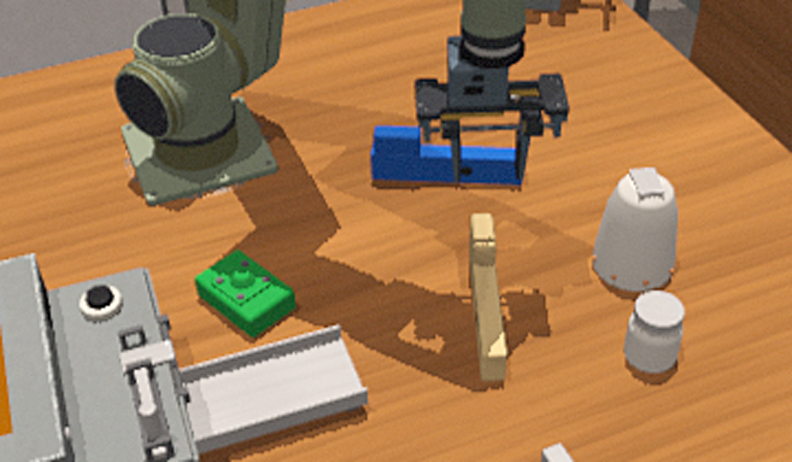

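step_arm([
  [-0.067, -0.04, 0.04, 0.16, 0, -0.01, 0.045],
  [-0.067, -0.371, 0.3736, 1.2467, 0, -0.01, 0.045],
  [-0.067, -0.371, 0.3736, 1.2467, 0, -0.01, 0.045],
  [-0.067, -0.371, 0.3736, 1.2467, 0, -0.01, 0.045],
  [-0.067, -0.371, 0.3736, 1.2467, 0, -0.01, 0.045],
  [-0.067, -0.371, 0.3736, 1.2467, 0, -0.01, 0.045],
  [-0.067, -0.371, 0.3736, 1.2467, 0, -0.01, 0.045],
  [-0.067, -0.371, 0.3736, 1.2467, 0, -0.01, 0.045],
  [-0.067, -0.371, 0.3736, 1.2467, 0, -0.01, 0.045],
  [-0.067, -0.371, 0.3736, 1.2467, 0, -0.01, 0.045],
  [-0.067, -0.371, 0.3736, 1.2467, 0, -0.01, 0.045],
  [-0.067, -0.371, 0.3736, 1.2467, 0, -0.01, 0.045],
])

```text
time_s: 18.52
tool_pos: [0.6456, -0.1865, 0.2561]
eef_rot: [[-0.009, 0.999, -0.04], [-0.005, -0.04, -0.999], [-1.0, -0.009, 0.006]]
wrist_force: [0.4, 0.5, 0.3]
finger_gap: 0.0448
```

step_arm([
  [0, 0, 0, 0, 0, 0, 0.045],
])

```text
time_s: 18.65
tool_pos: [0.6459, -0.1868, 0.2568]
eef_rot: [[-0.007, 0.999, -0.04], [-0.006, -0.04, -0.999], [-1.0, -0.007, 0.006]]
wrist_force: [0.5, -0.1, -0.0]
finger_gap: 0.045
```

```bash
python3 - <<'E'
from h import *
st()
mv(c2w(.037,.1185,.179),-2.38)
i,d=vision.capture("wrist");cv2.imwrite("pics/w13.png",i)
p=px2w(vision.camera_info("wrist"),288,270,z=.196);print(w2c(p))
st()
E
```

```text
t 18.65 tcp [ 0.6459 -0.1868  0.2568] cab [0.0383 0.1203 0.2568] yaw -2.29 F [ 0.53 -0.15 -0.05] gap 0.045 q [-0.29  0.47  1.26 -0.01  1.43 -0.25]
mv [ 0.0778 -0.0012 -0.0018] [0.0016 0.0063 0.0072] n 1.2
[0.06302724 0.12504341 0.196     ]
t 18.7 tcp [ 0.646  -0.187   0.2569] cab [0.0385 0.1203 0.2569] yaw -2.3 F [-0.25 -0.6   0.32] gap 0.0451 q [-0.29  0.47  1.26 -0.01  1.43 -0.25]
```

View pics/w13.png

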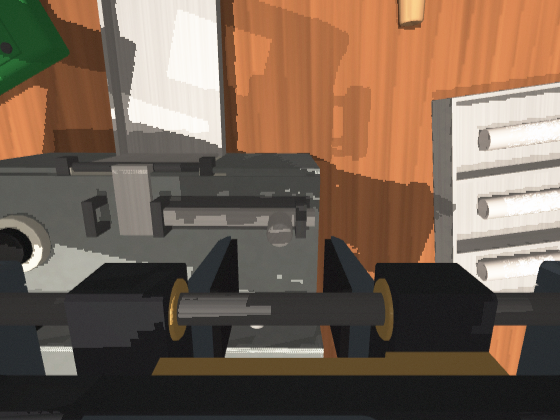

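step_arm([
  [0.04, -0.001, -0.002, 0, 0.006, 0.007, 0.045],
  [0.078, -0.001, -0.002, 0, 0.006, 0.007, 0.045],
  [0.078, -0.001, -0.002, 0, 0.006, 0.007, 0.045],
  [0.078, -0.015, -0.002, 0, 0.006, 0.007, 0.045],
  [0.078, -0.03, -0.002, 0, 0.006, 0.007, 0.045],
  [0.078, -0.045, -0.002, 0, 0.006, 0.007, 0.045],
  [0.078, -0.06, -0.002, 0, 0.006, 0.007, 0.045],
  [0.078, -0.07, -0.002, 0, 0.006, 0.007, 0.045],
  [0.078, -0.0745, -0.002, 0, 0.006, 0.007, 0.045],
  [0.078, -0.0745, -0.002, 0, 0.006, 0.007, 0.045],
  [0.078, -0.0745, -0.002, 0, 0.006, 0.007, 0.045],
])

```text
time_s: 20.08
tool_pos: [0.571, -0.1834, 0.1787]
eef_rot: [[-0.002, 0.999, -0.041], [-0.0, -0.041, -0.999], [-1.0, -0.002, 0.0]]
wrist_force: [0.3, 0.4, 1.2]
finger_gap: 0.0451
```

```bash
python3 - <<'E'
from h import *
st()
i,d=vision.capture("wrist");cv2.imwrite("pics/w14.png",i)
E
```

```text
t 20.07 tcp [ 0.571  -0.1834  0.1787] cab [0.0381 0.0453 0.1787] yaw -2.37 F [0.26 0.45 1.16] gap 0.0451 q [-0.33  0.39  1.58 -0.    1.18 -0.29]
```

View pics/w14.png

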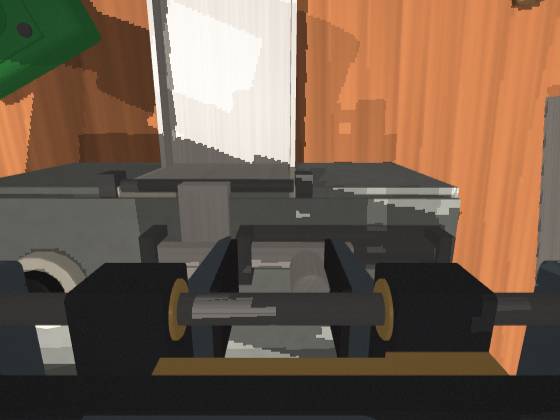

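step_arm([
  [0, -0.003, 0, 0, 0, 0, 0.045],
  [0, -0.003, 0, 0, 0, 0, 0.045],
  [0, -0.003, 0, 0, 0, 0, 0.045],
])

```text
time_s: 20.5
tool_pos: [0.5708, -0.1834, 0.1786]
eef_rot: [[0.005, 0.999, -0.042], [-0.001, -0.042, -0.999], [-1.0, 0.005, 0.0]]
wrist_force: [7.9, -0.6, -3.7]
finger_gap: 0.045
```

```bash
python3 - <<'E'
from h import *
st()
E
```

```text
t 20.5 tcp [ 0.5708 -0.1834  0.1786] cab [0.038  0.0451 0.1786] yaw -2.38 F [ 7.91 -0.6  -3.67] gap 0.045 q [-0.33  0.39  1.58  0.    1.17 -0.29]
```

step_arm([
  [0, 0.01, 0, 0, 0, 0, 0.045],
  [0, 0.01, 0, 0, 0, 0, 0.045],
  [-0.05, 0.01, 0, 0, 0, 0, 0.045],
  [-0.09, 0.01, 0, 0, 0, 0, 0.0],
  [-0.09, -0.05, 0.01, 0, 0, 0, 0.0],
  [-0.09, -0.1, 0.024, 0, 0, 0, 0.0],
  [-0.09, -0.145, 0.024, 0, 0, 0, 0.0],
  [-0.09, -0.145, 0.024, 0, 0, 0, 0.0],
])

```text
time_s: 21.5
tool_pos: [0.4192, -0.2008, 0.2695]
eef_rot: [[-0.002, 0.999, -0.043], [-0.0, -0.043, -0.999], [-1.0, -0.002, 0.0]]
wrist_force: [0.8, -0.2, 0.3]
finger_gap: 0.0005
```

```bash
python3 - <<'E'
from h import *
st()
i,d=vision.capture("top");cv2.imwrite("pics/t15.png",i)
i,d=vision.capture("scene");cv2.imwrite("pics/s15.png",i);crop("pics/s15c.png","pics/s15.png",80,160,240,320,4)
mv(c2w(.062,-.1,.19),-2.38)
E
```

```text
t 21.5 tcp [ 0.4192 -0.2008  0.2695] cab [ 0.0617 -0.1057  0.2695] yaw -2.49 F [ 0.82 -0.17  0.28] gap 0.0005 q [-0.47  0.12  1.72 -0.    1.31 -0.43]
mv [ 0.0795  0.0024 -0.0002] [-0.0005  0.0007 -0.0006] n 1.3
```

View pics/t15.png

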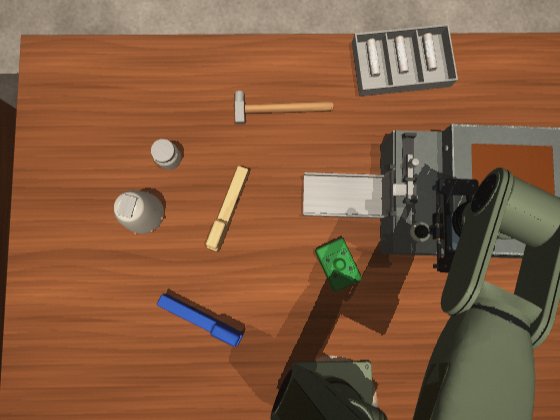

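View pics/s15c.png

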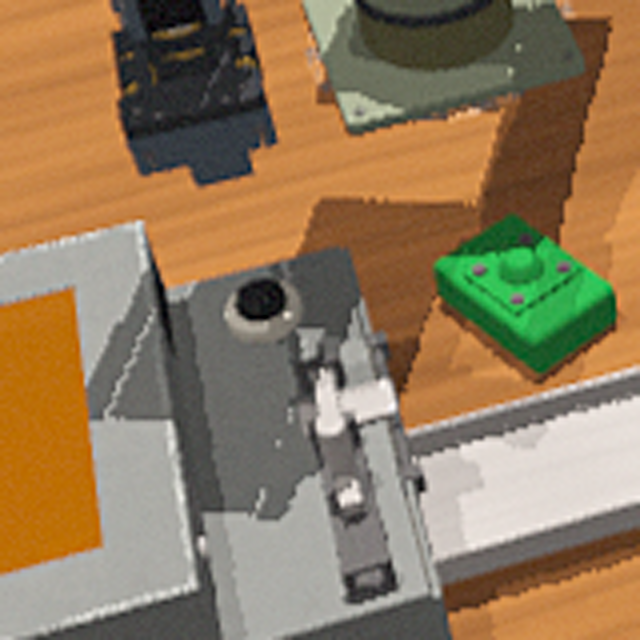

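step_arm([
  [0.04, 0.003, 0, 0, 0, 0, 0.0],
  [0.085, 0.003, 0, 0, 0, 0, 0.0],
  [0.09, 0.003, 0, 0, 0, 0, 0.0],
  [0.09, 0.003, 0, 0, 0, 0, 0.0],
])

```text
time_s: 22.1
tool_pos: [0.4266, -0.2017, 0.1798]
eef_rot: [[0.0, 0.999, -0.041], [-0.001, -0.041, -0.999], [-1.0, 0.0, 0.001]]
wrist_force: [0.8, -0.3, -0.2]
finger_gap: 0.0006
```

```bash
python3 - <<'E'
from h import *
st()
i,d=vision.capture("wrist");cv2.imwrite("pics/w16.png",i)
mv(c2w(.062,-.1,.160),-2.38)
E
```

```text
t 22.1 tcp [ 0.4266 -0.2017  0.1798] cab [ 0.0623 -0.0982  0.1798] yaw -2.35 F [ 0.84 -0.31 -0.16] gap 0.0006 q [-0.47  0.19  1.86 -0.    1.09 -0.42]
mv [ 0.0205 -0.0021 -0.0005] [ 0.0004  0.0014 -0.0021] n 0.3
```

View pics/w16.png

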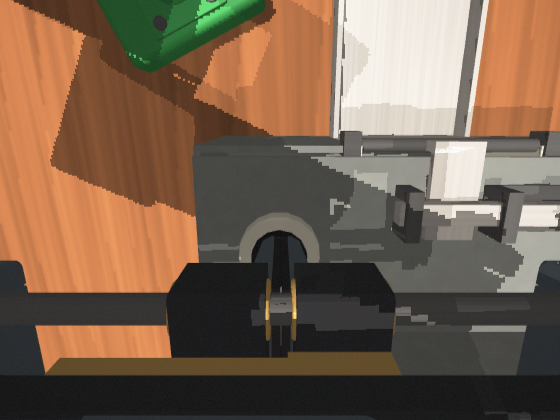

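step_arm([
  [0.01, -0.002, 0, 0, 0, 0, 0.0],
  [0.017, -0.002, 0, 0, 0, 0, 0.0],
  [0.021, -0.002, 0, 0, 0, 0, 0.0],
  [0.021, -0.002, 0, 0, 0, 0, 0.0],
  [0.021, -0.002, 0, 0, 0, 0, 0.0],
])

```text
time_s: 22.78
tool_pos: [0.4245, -0.2019, 0.1647]
eef_rot: [[0.006, 0.999, -0.042], [-0.003, -0.042, -0.999], [-1.0, 0.006, 0.003]]
wrist_force: [-9.2, 4.8, 40.1]
finger_gap: 0.0006
```

```bash
python3 - <<'E'
from h import *
st()
E
```

```text
t 22.77 tcp [ 0.4245 -0.2019  0.1647] cab [ 0.0626 -0.1003  0.1647] yaw -2.39 F [-9.2   4.85 40.11] gap 0.0006 q [-0.47  0.2   1.89 -0.    1.04 -0.43]
```

step_arm([
  [-0.006, 0, 0, 0, 0, 0, 0.0],
  [-0.03, 0, 0, 0, 0, 0, 0.0],
  [-0.03, 0, 0, 0, 0, 0, 0.0],
])

```text
time_s: 23.15
tool_pos: [0.4243, -0.2018, 0.1895]
eef_rot: [[0.003, 0.999, -0.042], [-0.002, -0.042, -0.999], [-1.0, 0.003, 0.002]]
wrist_force: [-0.3, 0.1, 0.2]
finger_gap: 0.0006
```

```bash
python3 - <<'E'
from h import *
st();print(env.tip_extent)
i,d=vision.capture("wrist");cv2.imwrite("pics/w17.png",i)
i,d=vision.capture("top");cv2.imwrite("pics/t17.png",i);crop("pics/t17c.png","pics/t17.png",370,120,480,280,4)
i,d=vision.capture("scene");cv2.imwrite("pics/s17.png",i);crop("pics/s17c.png","pics/s17.png",110,200,210,310,5)
E
```

```text
t 23.15 tcp [ 0.4243 -0.2018  0.1895] cab [ 0.0625 -0.1006  0.1895] yaw -2.38 F [-0.33  0.14  0.21] gap 0.0006 q [-0.47  0.18  1.85 -0.    1.11 -0.43]
0.011
```

View pics/s17c.png

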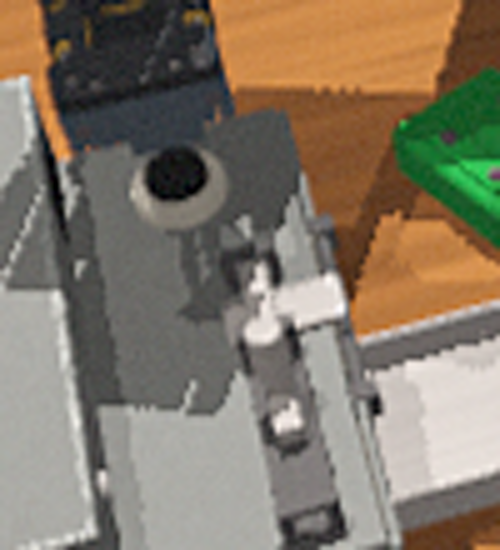

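View pics/t17c.png

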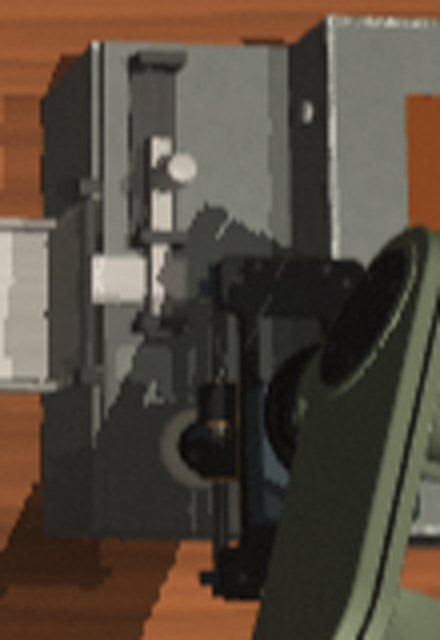

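View pics/w17.png

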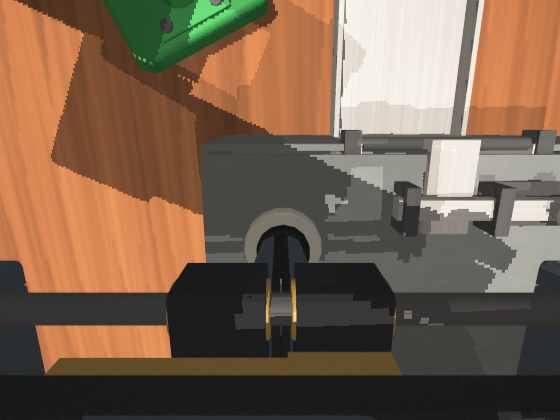

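```bash
python3 - <<'E'
from h import *
ci=vision.camera_info("top");d=np.load("pics/top0.npy")
for v in(231,):
  for u in range(408,437):print(u,v,w2c(px2w(ci,u,v,d=d[v,u])).round(4))
ci=vision.camera_info("scene");d=np.load("pics/scene0.npy")
print()
for v in (236,240):
  for u in range(130,162,2):print(u,v,w2c(px2w(ci,u,v,d=d[v,u])).round(4))
E
```

```text
408 231 [ 0.0368 -0.099   0.1393]
409 231 [ 0.0397 -0.0988  0.1377]
410 231 [ 0.0403 -0.0992  0.1436]
411 231 [ 0.0409 -0.0997  0.1494]
412 231 [ 0.0428 -0.0997  0.1511]
413 231 [ 0.0455 -0.0996  0.1499]
414 231 [ 0.0482 -0.0994  0.149 ]
415 231 [ 0.0471 -0.1003  0.1601]
416 231 [ 0.0501 -0.1001  0.1579]
417 231 [ 0.0517 -0.1002  0.1605]
418 231 [ 0.0547 -0.1     0.1583]
419 231 [ 0.0565 -0.1001  0.1602]
420 231 [ 0.0587 -0.1     0.1605]
421 231 [ 0.0605 -0.1001  0.1624]
422 231 [ 0.064  -0.0997  0.159 ]
423 231 [ 0.0659 -0.0998  0.1602]
424 231 [ 0.0674 -0.0999  0.1628]
425 231 [ 0.0709 -0.0996  0.1595]
426 231 [ 0.0743 -0.0992  0.1565]
427 231 [ 0.0749 -0.0996  0.1615]
428 231 [ 0.0775 -0.0995  0.1609]
429 231 [ 0.0829 -0.0986  0.1522]
430 231 [ 0.0853 -0.0985  0.152 ]
431 231 [ 0.0915 -0.0975  0.1412]
432 231 [ 0.0961 -0.0968  0.1349]
433 231 [ 0.0976 -0.097   0.1374]
434 231 [ 0.0998 -0.097   0.1381]
435 231 [ 0.1032 -0.0967  0.1353]
436 231 [ 0.1058 -0.0965  0.1348]

130 236 [ 0.1008 -0.1234  0.14  ]
132 236 [ 0.0958 -0.1197  0.1416]
134 236 [ 0.0911 -0.1209  0.1387]
136 236 [ 0
[... 274 characters left out ...]
465 -0.0902  0.1518]
154 236 [ 0.0418 -0.092   0.1484]
156 236 [ 0.0373 -0.1003  0.1386]
158 236 [ 0.0323 -0.0941  0.1428]
160 236 [ 0.0274 -0.0935  0.1415]
130 240 [ 0.1026 -0.1085  0.1402]
132 240 [ 0.098  -0.1092  0.1378]
134 240 [ 0.0932 -0.1087  0.1365]
136 240 [ 0.088  -0.1029  0.1402]
138 240 [ 0.0822 -0.0895  0.1513]
140 240 [ 0.0774 -0.0874  0.1515]
142 240 [ 0.0727 -0.0869  0.1502]
144 240 [ 0.0678 -0.0834  0.1518]
146 240 [ 0.0628 -0.0791  0.1542]
148 240 [ 0.0583 -0.0811  0.1505]
150 240 [ 0.0534 -0.0766  0.153 ]
152 240 [ 0.0489 -0.0804  0.1476]
154 240 [ 0.0444 -0.0873  0.1391]
156 240 [ 0.0395 -0.0835  0.1409]
158 240 [ 0.0347 -0.0822  0.1404]
160 240 [ 0.0299 -0.0839  0.1369]
```

step_arm([
  [0.0175, 0, 0, 0, 0, 0, 0.0],
  [0.0175, 0, 0, 0, 0, 0, 0.0],
  [0.0175, 0, 0, 0, 0, 0, 0.0],
])

```text
time_s: 23.68
tool_pos: [0.4229, -0.2011, 0.1704]
eef_rot: [[-0.002, 0.999, -0.042], [0.0, -0.042, -0.999], [-1.0, -0.002, -0.0]]
wrist_force: [-0.5, 1.4, 1.6]
finger_gap: 0.0003
```

step_arm([
  [0.002, 0, 0, 0, 0, 0, 0.0],
  [0.002, 0, 0, 0, 0, 0, 0.0],
])

```text
time_s: 23.92
tool_pos: [0.4233, -0.2013, 0.1688]
eef_rot: [[-0.0, 0.999, -0.042], [-0.0, -0.042, -0.999], [-1.0, -0.0, 0.0]]
wrist_force: [-1.3, 1.2, 3.7]
finger_gap: 0.0004
```

step_arm([
  [0.002, 0, 0, 0, 0, 0, 0.0],
  [0.002, 0, 0, 0, 0, 0, 0.0],
])

```text
time_s: 24.18
tool_pos: [0.4234, -0.2013, 0.1668]
eef_rot: [[-0.0, 0.999, -0.042], [-0.0, -0.042, -0.999], [-1.0, -0.0, 0.0]]
wrist_force: [-1.5, 1.3, 3.7]
finger_gap: 0.0005
```

step_arm([
  [0.002, 0, 0, 0, 0, 0, 0.0],
  [0.002, 0, 0, 0, 0, 0, 0.0],
])

```text
time_s: 24.42
tool_pos: [0.4234, -0.2014, 0.1652]
eef_rot: [[0.0, 0.999, -0.042], [-0.001, -0.042, -0.999], [-1.0, 0.0, 0.001]]
wrist_force: [-2.3, 1.1, 7.7]
finger_gap: 0.0005
```

step_arm([
  [0.001, 0, 0, 0, 0, 0, 0.0],
  [0.001, 0, 0, 0, 0, 0, 0.0],
  [-0.02, 0, 0, 0, 0, 0, 0.0],
  [-0.08, 0, 0, 0, 0, 0, 0.0],
  [-0.13, 0, 0, 0, 0, 0, 0.0],
  [-0.13, -0.06, -0.05, 0, 0, 0, 0.0],
  [-0.13, -0.06, -0.1, 0, 0, 0, 0.0],
  [-0.13, -0.06, -0.15, 0, 0, 0, 0.0],
  [-0.13, -0.06, -0.15, 0, 0, 0, 0.0],
])

```text
time_s: 25.55
tool_pos: [0.3696, -0.0465, 0.2944]
eef_rot: [[0.001, 0.999, -0.036], [0.0, -0.036, -0.999], [-1.0, 0.001, -0.0]]
wrist_force: [0.7, -0.2, 0.7]
finger_gap: 0.0005
```

```bash
python3 - <<'E'
from h import *
st()
i,d=vision.capture("top");cv2.imwrite("pics/t18.png",i);dt=d
i,d=vision.capture("scene");cv2.imwrite("pics/s18.png",i);crop("pics/s18c.png","pics/s18.png",80,160,280,320,4)
ci=vision.camera_info("top")
print([w2c(px2w(ci,u,231,d=dt[231,u])).round(4)[2] for u in range(417,427)])
crop("pics/t18c.png","pics/t18.png",295,120,455,265,5)
E
```

```text
t 25.55 tcp [ 0.3696 -0.0465  0.2944] cab [-0.0904 -0.1616  0.2944] yaw -2.06 F [ 0.69 -0.21  0.73] gap 0.0005 q [-0.16 -0.05  1.83  0.    1.36 -0.12]
[np.float64(0.6553), np.float64(0.6536), np.float64(0.6529), np.float64(0.6544), np.float64(0.6526), np.float64(0.6538), np.float64(0.6527), np.float64(0.6528), np.float64(0.6506), np.float64(0.6515)]
```

View pics/t18.png

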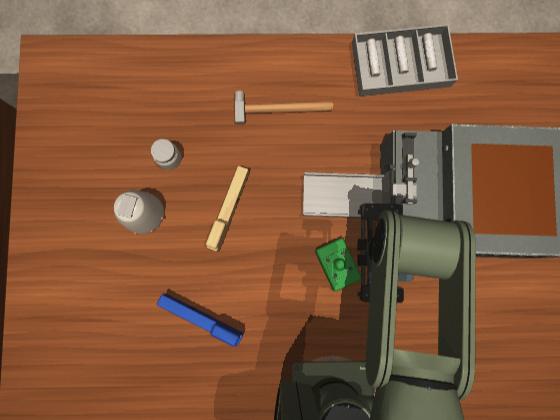

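View pics/s18c.png

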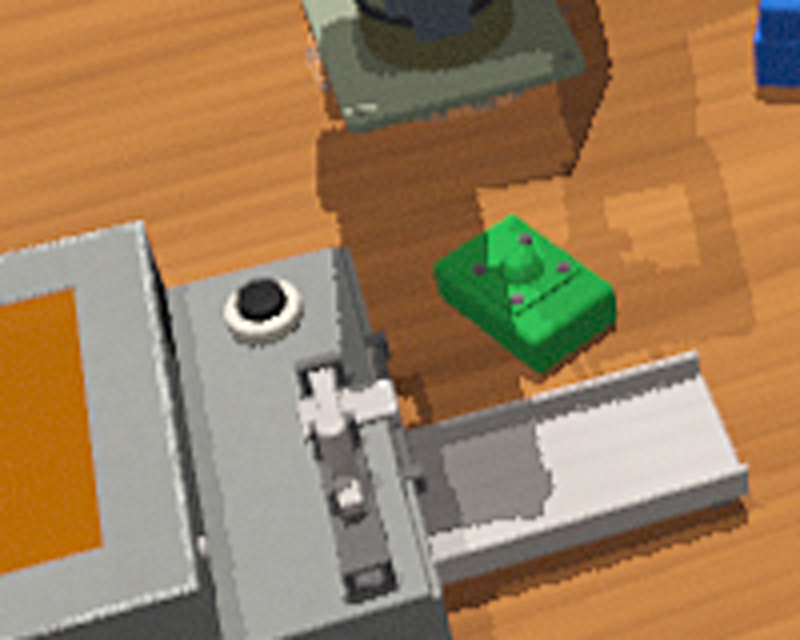

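View pics/t18c.png

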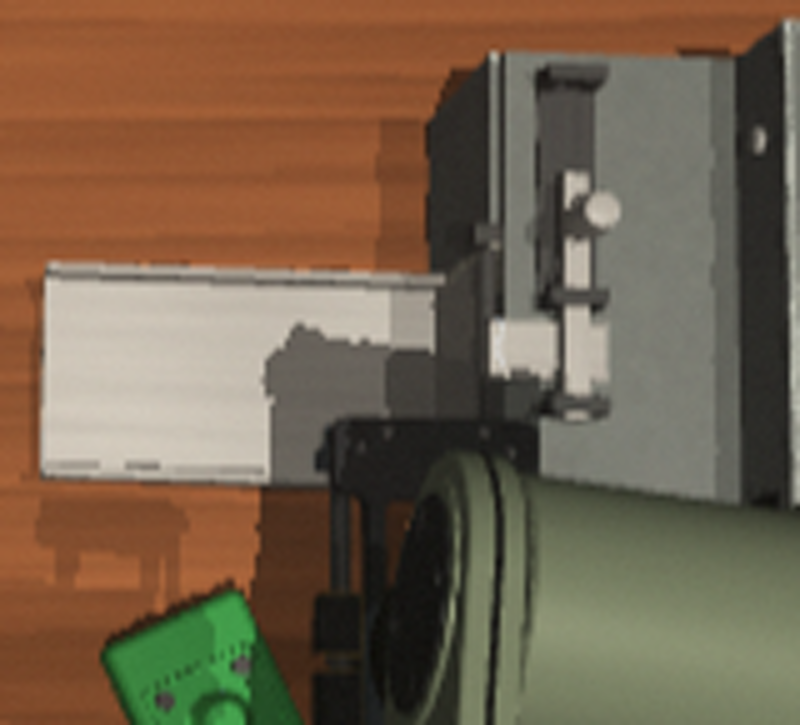

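```bash
python3 - <<'E'
from h import *
st()
from bench import workorder
print(workorder.sign_off())
E
```

```text
t 25.65 tcp [ 0.3699 -0.0489  0.2943] cab [-0.088  -0.1612  0.2943] yaw -2.29 F [-0.13 -0.34 -0.63] gap 0.0004 q [-0.16 -0.05  1.83 -0.    1.36 -0.12]
the job is handed in; nothing more can be done
None
```

I completed every step of the job in order and handed it in after about 26 s of robot time; no verdict was reported.

**What I did:** I drew the bolt, pushed the block through the flap with the yellow shoe and pulled the shoe out. I then set the shoe back in its old place on the bench, slid the bolt home and pressed the start button.

**Last checks:**
- **Block:** I pushed its trailing end to about 110 mm inside the mouth. That figure comes from the arm's position, because the block cannot be seen once it is in.
- **Flap and bolt:** The pictures show the flap's tail lying flat with the bolt across it. The bolt stopped hard at home, with about 8 N and no further movement.
- **Button:** It went down its full 6 mm travel and looks up again in the last scene picture.
- **Shoe and bystanders:** The shoe stands on the bench off the tray. The hammer, jar, white socket, blue shoe and green block look unmoved.

**What disagreed:**
- **Button height:** The button top came out near 160 mm, by depth and by first contact, instead of the stated 156 mm.
- **First press:** Because of that, the first press reached about 40 N at the wrist through the fingertips. I backed off and pressed again slowly, so the button was pressed twice, both times with the bolt home.
- **Final button reading:** My last depth check of the button was blocked by the arm, so I relied on the picture.

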